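Swing out the peg and hang the tape roll on it

TASK

Swing the folded peg on the wooden post all the way out until it meets its stop. Then take the blue tape roll from its cradle, thread it over the red head of the peg and push it home against the black rubber buffer, holding a gentle but definite pressure of about 8 N for half a second before you let it go, and leave it hanging on the peg there. Never load the peg, the buffer or the post with more than 25 N, and do not disturb the loose things lying around.

Things in the scene. Friction and masses are not known exactly. Their poses are not given: they have to be found in the camera images.
- post: fixed pale wooden post, 64 wide x 22 deep x 177 mm high, foot 130 x 150 x 18 mm. Origin: on the table under the middle of the front face, which carries the peg. x points into the post, away from the robot, y to the left along the face, z up. The foot reaches from 30 mm before to 100 mm behind the face. The peg is level, its axis 150 mm above the table.
- peg (a joint): angle (rad) of the steel swing-out peg about a vertical pin: 0 = folded along the post's face, pointing along its +y, the red head clear beyond the post's edge. It swings toward the robot (counterclockwise from above) to a rigid stop at 1.62. Starts between 0 and 0.35. Stiff hinge (0.15 N m friction, about 2 N at the head), stays where it is left, no spring.
- peg_hinge (a point): the hinge pin on the peg's axis, 26 mm before the post's front face. It does not move when the peg swings.
- peg_tip (a point): outer end of the peg, 90 mm from the hinge pin. The x axis of both peg points runs from hinge to tip. From the tip inward: red rounded head, 10 mm across at its end, full 21 mm at 10 mm from the end, ending 16 mm from the end; then bare steel shaft 16 mm in diameter; then the black buffer on its brass collar.
- tape: roll of blue tape, about 90 g, 60 mm outside, 27 mm bore, 24 mm wide. Origin: its centre; x axis: the bore. Stands on edge in the cradle, bore level along the cradle's x, centre 38 mm above the table. Can be gripped from above across its diameter, fingers on its two y sides. On the peg it hangs with its centre 5.5 mm below the peg's axis.
- cradle: fixed wooden cradle under the roll: slab 80 x 90 x 8 mm, two cheeks 36 mm long and 23 mm high before and behind the roll (1.8 mm play each side), low chocks up to 13 mm high. Origin: centre of its underside; x axis along the bore. The roll's y sides are free above 13 mm.
- scissors: loose bystander: scissors with green handles, to be left alone
- lidded_jar: loose bystander: glass jar with a black lid, to be left alone
- brush: loose bystander: brush with a dark handle, to be left alone
- paint_tube: loose bystander: paint tube with a white cap, to be left alone
- buffer (a joint): how far (m) the black rubber buffer ring (36 mm across, 5 mm thick) on the peg is squeezed: 0 free, 8 N per mm, solid at 0.0015 (12 N). It sits on a brass collar clamped firmly on the shaft, each time in another place: its outer face is 30 to 44 mm from the hinge pin, which is not measured and must be felt (or seen). A roll that is home has its centre 12 mm from that face.

How it is judged:
By the outcome, as a careful person would: the job done as asked, in the order asked, and still so for the second after the job is handed in, with the robot touching nothing.
It also fails if it takes over 70 s, if anything falls off the work surface, if the arm or the gripper's body presses on something with over 40 N, if the wrist force passes 120 N, or if a joint passes its speed limit or range.

ROBOT

A 7-joint arm with a two-finger parallel gripper is mounted at the origin on a cart in front of the work surface, level with it; the furniture and walls round the work are solid. World frame = base frame: x ahead of the robot, y to its left, z up, the work surface at z = 0. Lengths are in m, angles in rad, forces in N, time in s.
With the tool pointing down it reaches from about 0.425 to 0.95 m from the base axis. Payload 4.7 kg.
Tool frame: the origin (TCP) lies between the finger pads; the fingertips stand 25 mm ahead of it and the grasp point (between the pads) lies 6 mm ahead of it; z points along the fingers, y is the line along which they close (so a half turn about z gives the same grasp; the last joint's range is limited). The gripper opens to 85 mm and grips with 20 to 120 N. Pads are 22 mm wide; open, the fingers measure 114 mm over their backs; the gripper's body (76 mm by 85 mm) begins 54 mm behind the grasp point. The pads swing forward as they close: fully open they stand 13 mm farther back than shut.
Start: joints at [-1.264, 0.469, -0.049, 1.532, 0.024, 1.141, -0.082], TCP at [0.222, 0.637, 0.256] pointing down, gripper open.
Joint ranges: [-2.59, 2.59], [-0.33, 1.99], [-1.39, 1.29], [0.1, 2.45], [-1.04, 4.18], [0.21, 1.99], [-2.66, 2.66]. Speed limits (rad/s): [2.57, 2.57, 3.14, 3.14, 3.14, 3.14, 3.14].

INTERFACE

Orientations are given as a 3x3 rotation matrix whose columns are the frame's x, y, z axes.
In Python, from rig import * gives the robot as it stands. Calls block until the motion is done:
- movep(position, orientation): joint-space move of the TCP to a pose.
- move_l(position, attitude=None, feed=0.15, until_force=None): straight line of the TCP; attitude=None keeps the orientation; feed is the mean speed in m/s. With until_force (N) it stops when the force on the tool has changed by that much, and returns True; else False.
- move_joints(angles): joint-space move.
- command_gripper(opening, newtons=None): finger opening in m; newtons is the grip in N (None keeps the last); returns when the fingers have stopped.
- sleep(seconds).
- inverse_kinematics(position, orientation): joint angles nearest the present ones, or None.
- sense(): the state.
- camera(name): name is "side" or "top" or "wrist"; returns (picture, depth): 384x512x3 uint8, red, green, blue; 384x512 float32, m along the optical axis (not along the pixel's ray), 0 where there is no reading.
- camera_params(name): a dict with "K" (3x3 intrinsics, pixels), "position" and "rotation" of the camera in the world; the wrist camera has in their place "tool_from_camera" (4x4, takes a point from camera to tool coordinates, whose origin is the TCP and whose axes are the flange's). Camera axes: x right, y down, z forward; pixel columns grow to the right and rows downward; lengths in m; the calibration is good to about 2 mm. A picture is of the moment at which its call begins: read the wrist's pose just before it. camera_params takes no time and is no camera call.
A pose or a line that the arm cannot do raises Unreachable and nothing moves.
- finish_job(): hands the job in; it is judged then, once.
The state is a dict: "time_s": time; "joint_pos": joint angles; "qd": joint speeds; "joint_efforts": joint torques, N m; "position": TCP position; "tcp_rot": TCP orientation; "wrist_force": force on the tool from outside, world axes, zero at the start; "ft_torque": the same for the moment, N m; "finger_gap": finger opening in m; "gripper_force": force on a finger pad.
Only numpy, scipy, OpenCV 4.12 (cv2) and the standard library are available. Lean on these libraries where they do the work, as an engineer would, in place of code of your own. Each camera call takes 0.05 s, during which the arm holds its last target. There are 200 camera calls.

## Working session

There is one attempt and no reset: what is moved stays moved. The work goes in short steps, each a Python script; the robot and the scene stay as the last script left them, time stands still between calls to the robot, and variables do not carry over. Pictures are saved under pics/ and viewed, at most 10 in all, crops included, and the job is handed in when it is done.

```bash
mkdir -p pics; ls
python3 - <<'E'
from rig import *
import numpy as np,cv2
s=sense();print(s)
for n in("top","side","wrist"):
    p,d=camera(n);np.savez(f"pics/{n}0.npz",p=p,d=d)
    cv2.imwrite(f"pics/{n}0.png",cv2.cvtColor(p,cv2.COLOR_RGB2BGR));print(n,camera_params(n))
a=[cv2.imread(f"pics/{n}0.png") for n in("top","side")]
E
```

```text
pics
{'time_s': 0.0, 'joint_pos': array([-1.26388315,  0.46948046, -0.04859108,  1.53370524,  0.0240743 ,
        1.14097097, -0.08231687]), 'qd': array([ 1.36795681e-03, -2.50994007e-05,  2.91373075e-04,  9.10797710e-04,
       -6.63174568e-04, -5.84093518e-04, -7.78059060e-04]), 'joint_efforts': array([ 2.11878769e-04, -5.10298562e+01, -4.67849511e-02, -2.37715298e+01,
        1.06325874e-02,  7.57517642e-03,  2.56224797e-05]), 'position': array([0.22224554, 0.63679799, 0.25523024]), 'tcp_rot': array([[-9.44142941e-01,  3.29535646e-01, -6.04673888e-04],
       [ 3.29536197e-01,  9.44141060e-01, -1.88496476e-03],
       [-5.02656329e-05, -1.97893810e-03, -9.99998041e-01]]), 'wrist_force': array([ 0.35696799, -0.77071351, -1.34320859]), 'ft_torque': array([-0.03042524,  0.04248866, -0.03185614]), 'gripper_force': 0.0, 'finger_gap': 0.08540105059114139}
top {'K': array([[379.60793519,   0.        , 261.0777419 ],
       [  0.        , 379.60793519, 187.80093191],
       [  0.        ,   0.        ,   1.        ]]), 'position': array([ 0.46241716, -0.00489573,  1.15277777]), 'rotation'
[... 357 characters left out ...]
0.73173858]), 'rotation': array([[-0.99597901, -0.01929066,  0.08748534],
       [-0.08784058,  0.40215813, -0.91134673],
       [-0.01760246, -0.91536698, -0.40223556]])}
wrist {'K': array([[320.8815671 ,   0.        , 252.42059914],
       [  0.        , 320.8815671 , 191.36896321],
       [  0.        ,   0.        ,   1.        ]]), 'tool_from_camera': array([[ 1.98378929e-05, -9.45906452e-01, -3.24439492e-01,
         8.43963586e-02],
       [ 9.99999568e-01,  3.20203529e-04, -8.72411363e-04,
         6.52145888e-04],
       [ 9.29106207e-04, -3.24439334e-01,  9.45906050e-01,
        -1.17560792e-01],
       [ 0.00000000e+00,  0.00000000e+00,  0.00000000e+00,
         1.00000000e+00]])}
```

View pics/top0.png

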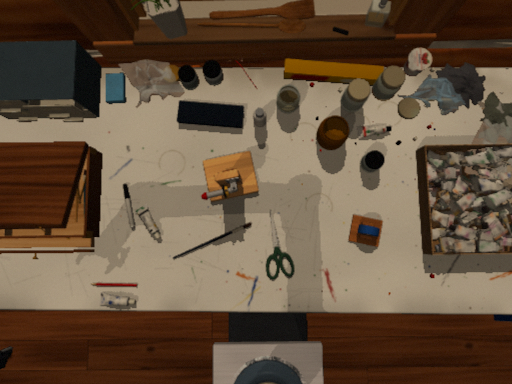

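View pics/side0.png

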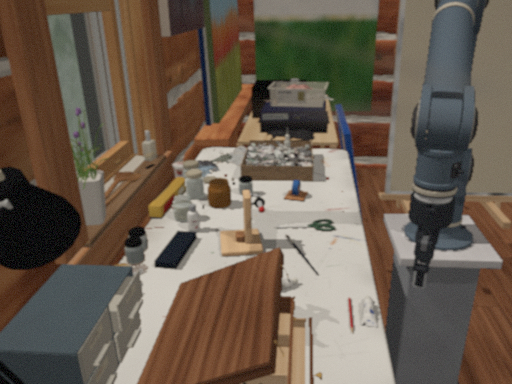

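The top view shows the post at about (230,182), with the red peg head at (206,196) on its left. The tape in its cradle is at (367,231). The side view shows the head near (262,205), close to the post at (248,215).

```bash
cat > h.py <<'E'
from rig import *
import numpy as np,cv2
def pose(n):
    c=camera_params(n)
    if n!="wrist": return c["K"],np.array(c["rotation"]),np.array(c["position"])
    s=sense();T=np.array(c["tool_from_camera"]);R=np.array(s["tcp_rot"])
    return c["K"],R@T[:3,:3],R@T[:3,3]+s["position"]
def cloud(d,K,R,t):
    v,u=np.mgrid[:d.shape[0],:d.shape[1]]
    X=np.stack([(u-K[0,2])/K[0,0]*d,(v-K[1,2])/K[1,1]*d,d],-1)
    return X@R.T+t
def shot(n,name):
    P=pose(n);p,d=camera(n)
    cv2.imwrite(f"pics/{name}.png",cv2.cvtColor(p,cv2.COLOR_RGB2BGR))
    W=cloud(d,*P);np.savez(f"pics/{name}.npz",p=p,d=d,W=W,K=P[0],R=P[1],t=P[2]);return p,d,W
def proj(X,K,R,t):
    c=(np.asarray(X)-t)@R; return (c@K.T)[...,:2]/c[...,2:]
def down(a): # tool z down, tool y along angle a
    y=np.array([np.cos(a),np.sin(a),0]);z=np.array([0,0,-1.]);return np.stack([np.cross(y,z),y,z],1)
def mm(v): return np.round(np.array(v)*1000,1).tolist()
E
python3 - <<'E'
from h import *
z=np.load("pics/top0.npz");p,d=z['p'].astype(int),z['d'];W=cloud(d,*pose("top"))
r,g,b=p[...,0],p[...,1],p[...,2]
def box(m,u0,u1,v0,v1):
    k=np.zeros_like(m);k[v0:v1,u0:u1]=m[v0:v1,u0:u1];return k
def rep(n,m):
    P=W[m];print(n,m.sum(),"mean",mm(P.mean(0)),"medz",mm(np.median(P[:,2])))
    q=P[:,:2].astype(np.float32)*1000;rc=cv2.minAreaRect(q);print("   rect",rc)
rep("red",box((r>120)&(g<60),195,215,185,205))
post=(W[...,2]>.165)
rep("posttop",box(post,200,265,150,210))
rep("foot",box((W[...,2]>.012)&(W[...,2]<.024),190,275,140,215))
rep("tape",box((b>r+30),345,390,210,255))
rep("slab",box((W[...,2]>.005)&(W[...,2]<.035)&(r>b+20),340,395,205,255))
rep("peg",box((W[...,2]>.12)&(W[...,2]<.165),195,250,165,205))
rep("table",box((W[...,2]<.1),300,340,250,290))
i=cv2.cvtColor(z['p'],cv2.COLOR_RGB2BGR)
A=cv2.resize(i[145:210,190:270],None,fx=6,fy=6,interpolation=2);B=cv2.resize(i[205:260,340:395],None,fx=5.5,fy=6,interpolation=2)
o=np.zeros((390,A.shape[1]+B.shape[1],3),np.uint8);o[:,:A.shape[1]]=A;o[:B.shape[0],A.shape[1]:]=B
cv2.imwrite("pics/c1.png",o)
E
```

```text
red 10 mean [573.3, 161.8, 156.6] medz 156.8
   rect ((573.8998413085938, 162.60357666015625), (9.75638198852539, 5.367668628692627), 85.8292465209961)
posttop 303 mean [608.6, 92.2, 209.7] medz 175.7
   rect ((543.3241577148438, 65.23897552490234), (204.21096801757812, 64.47610473632812), 23.39795684814453)
foot 1453 mean [652.9, 99.8, 17.9] medz 17.9
   rect ((645.7347412109375, 104.13777160644531), (130.22698974609375, 149.61520385742188), 11.229836463928223)
tape 149 mean [474.2, -289.9, 69.1] medz 64.3
   rect ((475.21282958984375, -162.73916625976562), (315.4176025390625, 28.719860076904297), 89.43193817138672)
slab 563 mean [474.4, -295.8, 10.2] medz 8.5
   rect ((479.7220764160156, -303.8891296386719), (123.70841979980469, 165.35116577148438), 4.63435173034668)
peg 280 mean [584.7, 116.1, 154.8] medz 156.3
   rect ((586.7603149414062, 113.3284912109375), (47.239112854003906, 115.05801391601562), 21.505569458007812)
table 1594 mean [360.1, -158.1, -0.2] medz -0.2
   rect ((359.98333740234375, -158.7605438232422), (118.77999877929688, 114.65250396728516), 89.19410705566406)
```

View pics/c1.png

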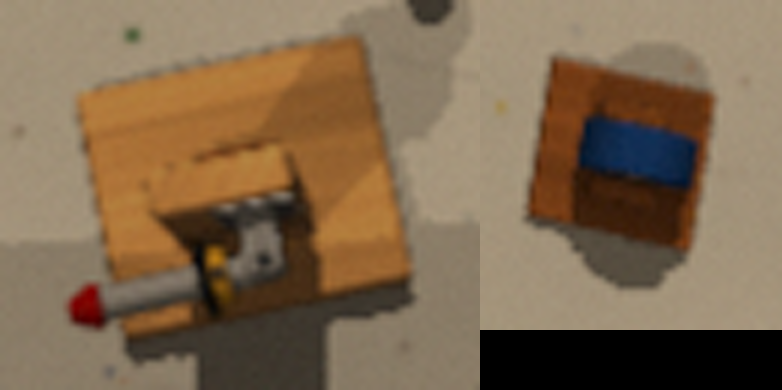

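In the crop, the peg runs from its hinge pin at about (263,258) to the red head at (84,305), in crop pixels. The black and yellow buffer is at (212,278). The tape lies across the cradle at about (638,152), with its bore running up and down in the picture. The foot fit gives the post pose, so I'll move the wrist camera over the peg next.

Run:
```python
from h import *
s=sense();move_l([.222,.637,.40],feed=.3)
movep([.545,.125,.33],down(np.radians(104)))
p,d,W=shot("wrist","w1");print(mm(sense()['position']),sense()['time_s'],sense()['joint_pos'].round(2))
i=cv2.imread("pics/w1.png");print(proj(np.array([.58,.11,.15]),*[np.load("pics/w1.npz")[k] for k in "KRt"]))
cv2.imwrite("pics/w1b.png",cv2.resize(i,(800,600),interpolation=2))
```

```text
[544.9, 126.2, 330.0] 3.0083 [-0.54  0.22  0.29  1.73 -0.07  1.2   1.58]
[227.2060816  202.95173888]
```

View pics/w1b.png

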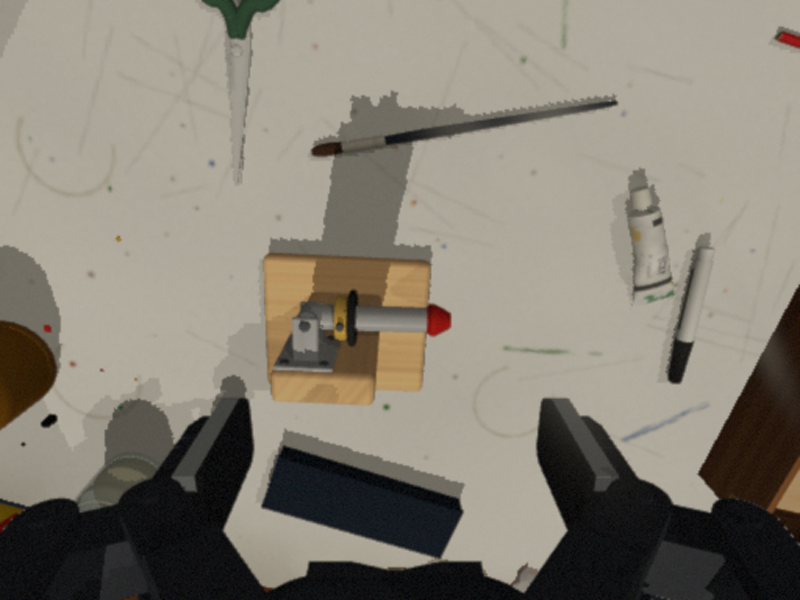

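The wrist view shows the hinge pin at about (305,326) and the red tip at (451,321), with the black buffer disc at x≈352, all on the 800-px scale. The steel shaft is clear from 358 to 428. I'll triangulate these with the top view.

```bash
cat >> h.py <<'E'
def ray(uv,z,K,R,t):
    v=R@np.linalg.solve(K,[uv[0],uv[1],1]);return t+v*(z-t[2])/v[2]
def tri(l): # least squares point of rays [(uv,(K,R,t))]
    A=np.zeros((3,3));b=np.zeros(3)
    for uv,(K,R,t) in l:
        v=R@np.linalg.solve(K,[uv[0],uv[1],1]);v/=np.linalg.norm(v);M=np.eye(3)-np.outer(v,v);A+=M;b+=M@t
    return np.linalg.solve(A,b)
def ld(n): z=np.load(f"pics/{n}.npz");return z['p'].astype(int),z['W'],(z['K'],z['R'],z['t'])
E
python3 - <<'E'
from h import *
p,W,C=ld("w1");T=pose("top")
t_w=np.array([451,321])/1.5625;t_t=np.array([201.7,196.3])
print("tip w,t @.15",mm(ray(t_w,.15,*C)),mm(ray(t_t,.15,*T)),"tri",mm(tri([(t_w,C),(t_t,T)])))
h_w=np.array([305,326])/1.5625;h_t=np.array([233.8,188.])
for z in(.15,.162):print("hinge w,t",z,mm(ray(h_w,z,*C)),mm(ray(h_t,z,*T)))
print("tri",mm(tri([(h_w,C),(h_t,T)])))
r,g,b=p[...,0],p[...,1],p[...,2]
m=np.zeros(r.shape,bool);m[190:220,225:280]=1
m&=(W[...,2]>.145)&(W[...,2]<.165)&(abs(r-b)<25)&(r>60)
P=W[m];print("shaft n",len(P),mm(P.mean(0)),"ztop",mm(np.percentile(P[:,2],[50,95])))
u,s,v=np.linalg.svd((P-P.mean(0))[:,:2],full_matrices=0);print("dir deg",np.degrees(np.arctan2(v[0,1],v[0,0])))
f=(W[...,2]>.012)&(W[...,2]<.024)
f[:,:160]=0;f[:,285:]=0;f[:150]=0;f[265:]=0
print("foot",cv2.minAreaRect((W[f][:,:2]*1000).astype(np.float32)))
f=(W[...,2]>.172)&(W[...,2]<.185);f[:,:160]=0;f[:,260:]=0;f[:200]=0;f[270:]=0
print("posttop",f.sum(),cv2.minAreaRect((W[f][:,:2]*1000).astype(np.float32)),mm(np.median(W[f][:,2])))
E
```

```text
tip w,t @.15 [567.7, 169.9, 150.0] [568.5, 168.2, 150.0] tri [568.7, 169.6, 147.4]
hinge w,t 0.15 [593.7, 80.3, 150.0] [589.4, 82.6, 150.0]
hinge w,t 0.162 [588.5, 81.4, 162.0] [587.9, 81.5, 162.0]
tri [587.7, 81.5, 163.6]
shaft n 699 [573.2, 131.1, 156.1] ztop [156.7, 158.6]
dir deg 103.18980652079955
foot ((643.157958984375, 104.67053985595703), (129.02947998046875, 150.0832061767578), 11.18504810333252)
posttop 1504 ((618.1409912109375, 99.59355163574219), (25.45772933959961, 63.74696350097656), 11.448390007019043) 176.5
```

Run:
```python
from h import *
H=np.array([.5875,.0815]);b=np.radians(101.3)
def P(phi,off,z=.160,r=.072):
    a=b+phi;e=np.array([np.cos(a),np.sin(a)]);n=np.array([-e[1],e[0]])
    return [*(H+r*e-off*n),z],down(a-np.pi),n
command_gripper(0.0)
q,A,_=P(.03,.032,.30);movep(q,A)
q,A,_=P(.03,.032);print("hit down",move_l(q,A,feed=.12,until_force=6))
sleep(.2);f0=np.array(sense()['wrist_force'])
phi=.03;print(f0.round(2))
while phi<1.80:
    near=phi>1.42
    phi+=.03 if near else .09
    q,A,n=P(phi,.0215)
    hit=move_l(q,A,feed=.02 if near else .08,until_force=6)
    f=np.array(sense()['wrist_force'])-f0
    ft=-f[:2]@n
    print(round(phi,2),hit,f.round(1),round(ft,2))
    if near and (hit or ft>6): break
    if ft>12: break
print(sense()['time_s'],mm(sense()['position']))
```

```text
hit down False
[ 0.46  0.03 -0.46]
0.12 False [ 0.   0.7 -0. ] 0.22
0.21 False [0.4 0.3 1. ] 0.51
0.3 False [-0.4  0.3  0.4] -0.25
0.39 False [-0.2 -0.   1. ] -0.16
0.48 False [ 0.1 -0.3  0.8] -0.11
0.57 False [-0.8 -0.2  0.2] -0.69
0.66 False [-2.   0.2  0.9] -1.19
0.75 False [-0.   0.1  0.4] 0.02
0.84 False [-0.4  0.2  0.9] -0.06
0.93 False [-0.6  0.3  0.2] -0.02
1.02 False [-0.9 -0.7  0.8] -0.98
1.11 False [-0.9  0.6  0.1] 0.32
1.2 False [-0.8  0.4  1. ] 0.22
1.29 False [-1.9  0.   1.3] -0.15
1.38 False [-0.5  0.6  0.3] 0.65
1.47 False [0.2 0.6 0.3] 0.62
1.5 False [-0.7  1.7  0.8] 1.79
1.53 False [-0.9  2.9  1.1] 3.01
1.56 False [-0.4  0.6  0.5] 0.66
1.59 False [-1.   1.4  0.2] 1.6
1.62 False [-0.9  1.2  0.9] 1.44
1.65 False [-1.9  4.7  0.5] 5.01
1.68 True [-0.5  0.6  1.8] 0.71
13.575 [511.6, 83.7, 159.7]
```

Run:
```python
from h import *
s=sense();p=np.array(s['position']);print(mm(p),(s['wrist_force']))
move_l(p+[0,.02,0],feed=.1);move_l(p+[0,.02,.13],feed=.25)
movep([.50,.07,.30],down(np.radians(14)))
_=shot("wrist","w2");_=shot("top","t2")
i=cv2.imread("pics/w2.png");uv=proj(np.array([.54,.08,.15]),*ld("w2")[2]);print(uv,sense()['time_s'])
a=cv2.getRectSubPix(i,(200,150),tuple(map(float,uv)));print("w crop origin",uv-[99.5,74.5])
cv2.imwrite("pics/w2b.png",cv2.resize(a,None,fx=4,fy=4,interpolation=2))
```

```text
[511.6, 83.7, 159.7] [0.00573666 0.62753279 1.2966704 ]
[302.69723182 181.8501962 ] 14.9583
w crop origin [203.19723182 107.3501962 ]
```

View pics/w2b.png

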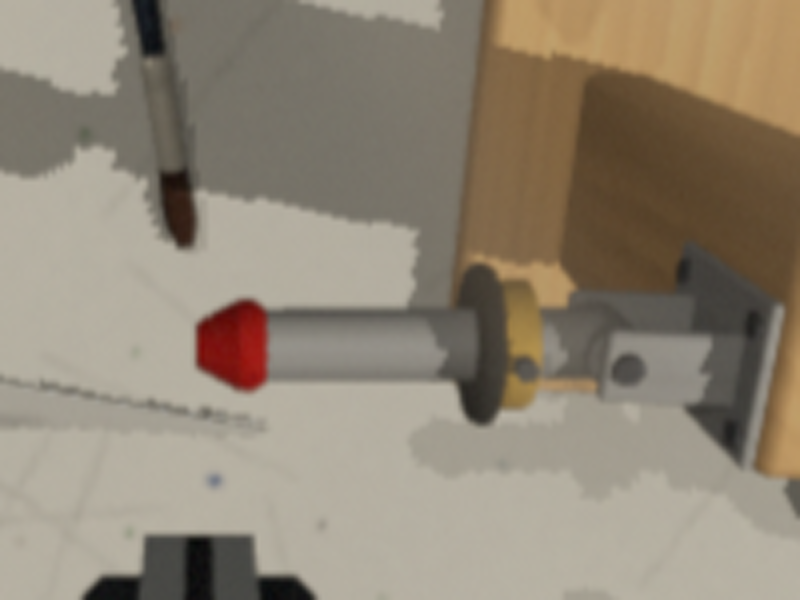

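The peg now stands swung out: the tip is at crop (197,345), the shaft axis is at y≈345, the pin top is at (628,370), and the buffer's outer face is at about x=465.

Run:
```python
from h import *
p,W,C=ld("w2");o=np.array([203.2,107.35]);px=lambda u,v:o+np.array([u-1.5,v-1.5])/4
T=ld("t2");tc=T[2]
tip=ray(px(197,345),.15,*C);hin=ray(px(628,370),.1625,*C);face=ray(px(463,345),.15,*C)
print(mm(tip),mm(hin),mm(face))
d=(tip-hin)[:2];print(np.linalg.norm(d),np.degrees(np.arctan2(d[1],d[0]))%360, (face-hin)[:2]@d/np.linalg.norm(d))
m=np.zeros(p.shape[:2],bool);m[180:206,272:312]=1
m&=(W[...,2]>.148)&(W[...,2]<.165);P=W[m];print(len(P),mm(P.mean(0)),mm(np.percentile(P[:,2],95)))
# axis: use ridge top points
k=P[P[:,2]>.153];l=cv2.fitLine(k[:,:2].astype(np.float32),cv2.DIST_HUBER,0,.001,.001).ravel();print(l,np.degrees(np.arctan2(l[1],l[0])))
r,g,b=[p[...,i] for i in range(3)]
for n,(pp,WW,_) in dict(w=(p,W,C),t=T).items():
    q=(pp[...,0]>100)&(pp[...,1]<60)&(pp[...,2]<60)&(WW[...,2]>.13)&(WW[...,2]<.17)&(abs(WW[...,0]-.51)<.06)&(abs(WW[...,1]-.07)<.06)
    print(n,q.sum(),mm(WW[q].mean(0)),mm(WW[q].min(0)))
    vv,uu=np.nonzero(q);print(uu.mean(),vv.mean(),mm(ray((uu.mean(),vv.mean()),.152,*(C if n=='w' else tc))))
# move over the cradle
movep([.45,-.29,.24],down(np.radians(-12)))
_=shot("wrist","w3");uv=proj(np.array([.474,-.292,.05]),*ld("w3")[2]);print(uv,sense()['time_s'],sense()['joint_pos'].round(2))
i=cv2.imread("pics/w3.png");cv2.imwrite("pics/w3b.png",cv2.resize(i,(800,600),interpolation=2))
```

```text
[499.8, 59.3, 150.0] [588.3, 79.9, 162.5] [556.5, 73.3, 150.0]
0.09082632553111128 193.10977373275713 0.0324208356612457
720 [532.3, 69.3, 156.1] 158.5
[0.97828865 0.20724696 0.52910316 0.06846122] 11.961065
w 266 [507.5, 63.3, 157.6] [499.4, 54.6, 151.0]
261.8533834586466 193.95864661654136 [508.1, 61.4, 152.0]<stdin>:14: RuntimeWarning: Mean of empty slice.
  ret = um.true_divide(
Traceback (most recent call last):
ValueError: zero-size array to reduction operation minimum which has no identity
```

Run:
```python
from h import *
H=np.array([.588,.0807]);a=np.radians(194.);e=np.array([np.cos(a),np.sin(a)]);n=np.array([-e[1],e[0]])
A=down(a-np.pi)
def P(off,z):return [*(H+.072*e-off*n),z]
move_l(P(.032,.26),A,feed=.25);move_l(P(.032,.16),A,feed=.2)
f0=np.array(sense()['wrist_force'])
for off in(.024,.022,.021,.020,.019,.018,.017,.016,.015,.014):
    hit=move_l(P(off,.16),A,feed=.02,until_force=7)
    s=sense();f=np.array(s['wrist_force'])-f0;x=(H+.072*e-np.array(s['position'])[:2])@n
    print(off,hit,f.round(1),"F",round(-f[:2]@n,2),"actual off",mm(x))
    if hit or -f[:2]@n>8:break
move_l(P(.034,.16),A,feed=.1);move_l(P(.034,.28),A,feed=.25)
_=shot("wrist","w2c")
movep([.45,-.29,.24],down(np.radians(-12)))
command_gripper(.085)
_=shot("wrist","w3");uv=proj(np.array([.474,-.292,.05]),*ld("w3")[2]);print(uv,sense()['time_s'],sense()['joint_pos'].round(2))
i=cv2.imread("pics/w3.png");cv2.imwrite("pics/w3b.png",cv2.resize(i,(800,600),interpolation=2))
```

```text
0.024 False [-0.5 -0.1 -0.5] F 0.04 actual off 23.9
0.022 False [-1.3 -0.5 -0.9] F -0.19 actual off 21.9
0.021 False [-0.5 -0.4 -0.7] F -0.29 actual off 21.2
0.02 False [-1.2  2.  -0.3] F 2.21 actual off 20.8
0.019 False [-1.5  4.8 -0.1] F 5.01 actual off 20.5
0.018 False [-2.3  6.1  1.3] F 6.47 actual off 20.3
0.017 False [-3.4  8.2  0.9] F 8.75 actual off 20.2
[277.29598226 167.95636344] 21.2917 [-0.36  0.44  1.14  1.93 -0.45  1.07  0.76]
```

View pics/w3b.png

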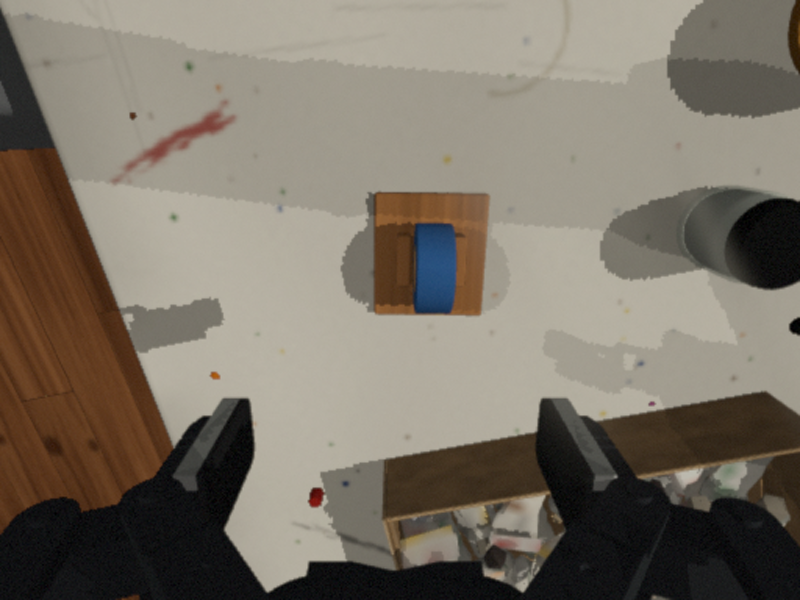

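The top and wrist pushes agree that the peg is hard on its stop: 8.7 N with no further give. In the new view the blue roll is centred at (435,268) in the 800-px frame, its bore level across the picture. The cradle slab spans (375–488, 193–316).

Run:
```python
from h import *
p,W,C=ld("w3");r,g,b=[p[...,i] for i in range(3)]
m=np.zeros(r.shape,bool);m[115:210,230:320]=1
bl=m&(b>r+40)
def rect(P):return cv2.minAreaRect((P[:,:2]*1000).astype(np.float32))
print("tape",bl.sum(),rect(W[bl&(W[...,2]>.03)]),"ztop",mm(np.percentile(W[bl][:,2],[50,98])))
t=bl&(W[...,2]>.060);print("top part",rect(W[t]),mm(W[t].mean(0)))
sl=m&(W[...,2]>.004)&(W[...,2]<.012);print("slab",sl.sum(),rect(W[sl]),mm(np.median(W[sl][:,2])))
# stereo top check
z=np.load("pics/top0.npz");pp=z['p'].astype(int);T=pose("top")
k=np.zeros(pp.shape[:2],bool);k[215:245,350:390]=1;k&=pp[...,2]>pp[...,0]+30
vv,uu=np.nonzero(k);v2,u2=np.nonzero(bl)
print("tri",mm(tri([((uu.mean(),vv.mean()),T),((u2.mean(),v2.mean()),C)])))
# peg again from w2c
p,W,C=ld("w2c")
q=(p[...,0]>100)&(p[...,1]<60)&(p[...,2]<60)&(abs(W[...,2]-.15)<.02);vv,uu=np.nonzero(q)
print("head",q.sum(),mm(ray((uu.mean(),vv.mean()),.152,*C)),mm(W[q].min(0)))
gr=(W[...,2]>.150)&(W[...,2]<.162)&(abs(W[...,0]-.530)<.014)&(abs(W[...,1]-.068)<.02);P=W[gr]
print("shaft",len(P),rect(P),mm(np.median(P,0)),mm(proj(np.array([.588,.0807,.15]),*C)/1000))
```

```text
tape 1356 ((476.0423889160156, -265.88323974609375), (115.00518035888672, 28.410877227783203), 85.05487060546875) ztop [64.5, 68.8]
top part ((475.8694152832031, -263.99774169921875), (111.33700561523438, 27.50303077697754), 85.17745208740234) [473.1, -296.3, 67.0]
slab 3453 ((473.5802307128906, -298.7936706542969), (90.16958618164062, 79.1807632446289), 77.3211669921875) 8.0
tri [474.0, -289.8, 70.2]
head 279 [507.9, 61.1, 152.0] [499.3, 55.1, 149.5]
shaft 652 ((530.2222900390625, 67.84080505371094), (31.8815860748291, 15.405070304870605), 14.231337547302246) [530.1, 69.8, 156.8] [338.6, 228.2]
```

Run:
```python
from h import *
A=down(np.radians(77.3));c=[.4735,-.2987]
movep([*c,.16],A)
print("down",move_l([*c,.046],A,feed=.12,until_force=8),mm(sense()['position']))
command_gripper(.05,50);s=sense();print(s['finger_gap'],s['gripper_force'],s['joint_pos'].round(2))
move_l([*c,.25],A,feed=.2)
H=np.array([.588,.08085]);a=np.radians(193.8);e=np.array([np.cos(a),np.sin(a)])
B=down(a-np.pi/2)
movep([*(H+.135*e),.25],B);move_l([*(H+.135*e),.158],B,feed=.15)
sleep(.2);s=sense();print(s['finger_gap'],s['joint_pos'].round(2),s['time_s'],s['wrist_force'],mm(s['position']))
_=shot("side","s4");i=cv2.imread("pics/s4.png");t=shot("top","t4")
uv=proj(np.array([.52,.07,.15]),*ld("s4")[2]);a1=cv2.getRectSubPix(i,(100,100),tuple(map(float,uv)))
uv=proj(np.array([.50,.06,.15]),*ld("t4")[2]);a2=cv2.getRectSubPix(cv2.imread("pics/t4.png"),(100,100),tuple(map(float,uv)))
cv2.imwrite("pics/s4b.png",cv2.resize(np.hstack([a1,a2]),None,fx=4,fy=4,interpolation=2))
```

```text
down False [474.0, -299.1, 46.7]
0.05891460203218565 53.959271216299385 [ 0.12  0.6   0.49  2.   -0.46  0.65  2.26]
0.059122282809810474 [-0.62  0.26  0.5   2.15 -0.18  0.77  1.8 ] 27.4417 [ 0.35599809  0.60862975 -0.81316256] [457.5, 48.7, 158.9]
```

View pics/s4b.png

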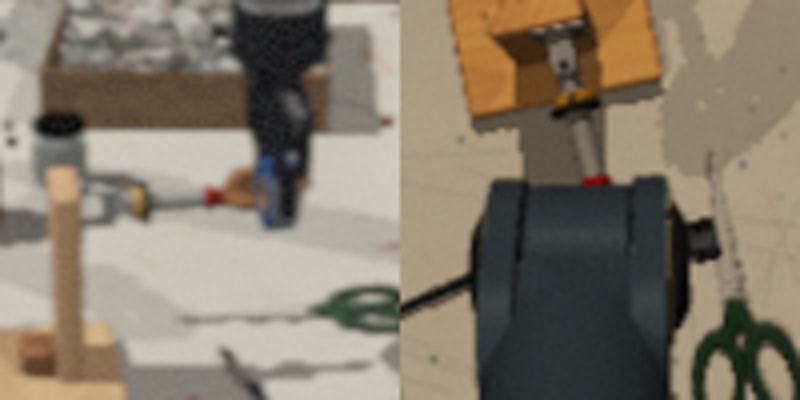

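The side view shows the roll held upright and level with the red head. The top view shows the peg in line just ahead of the gripper. Next I thread it, with a force guard.

Run:
```python
from h import *
H=np.array([.588,.08085]);a=np.radians(193.8);e=np.array([np.cos(a),np.sin(a)]);n=np.array([-e[1],e[0]]);B=down(a-np.pi/2)
def P(r,z=.158,l=0):return [*(H+r*e+l*n),z]
def rd(k=6):
    F=[]
    for _ in range(k): F.append(sense()['wrist_force']);sleep(.01)
    return np.mean(F,0)
f0=rd();rr=lambda:(np.array(sense()['position'])[:2]-H)@e
ok=True
for r in(.105,.09,.075,.062):
    hit=move_l(P(r),B,feed=.06,until_force=4);f=rd()-f0
    print(r,hit,f.round(2),mm(rr()))
    if hit: ok=False;break
if ok:
    hit=move_l(P(.038),B,feed=.012,until_force=3);f=rd()-f0
    print("contact",hit,f.round(2),"axial",f[:2]@e,"lat",f[:2]@n,mm(rr()))
print(sense()['time_s'],sense()['finger_gap'])
```

```text
0.105 False [-0.14  0.13 -0.03] 105.4
0.09 False [ 0.13  0.56 -0.35] 90.0
0.075 False [-0.49  0.26 -0.23] 75.0
0.062 False [-0.14  0.39 -0.08] 62.0
contact True [ 0.14  0.44 -0.15] axial -0.24043441824265946 lat -0.3939837464192187 43.3
31.1667 0.059218608418973355
```

Run:
```python
from h import *
H=np.array([.588,.08085]);a=np.radians(193.8);e=np.array([np.cos(a),np.sin(a)]);n=np.array([-e[1],e[0]]);B=down(a-np.pi/2)
def P(r,z):return [*(H+r*e),z]
def rd(k=5):
    F=[]
    for _ in range(k): F.append(sense()['wrist_force']);sleep(.01)
    return np.mean(F,0)
rr=lambda:(np.array(sense()['position'])[:2]-H)@e
move_l(P(.0455,.158),B,feed=.03);sleep(.1);f0=rd(10)
print("low",move_l(P(.0455,.1535),B,feed=.02,until_force=2.5),(rd()-f0).round(2));z=float(sense()['position'][2]);z=min(z,.158);print(z)
r=.0445;F=0
while r>.032:
    move_l(P(r,z),B,feed=.02);f=rd()-f0;F=f[:2]@e
    if F>1: print(round(r*1e3,2),F.round(2),f.round(1),mm(rr()))
    if F>7.6:break
    r-=.0005 if F<6 else .0002
t=sense()['time_s']
while sense()['time_s']-t<1.0:
    sleep(.05);F=(rd(4)-f0)[:2]@e
    print("hold",round(sense()['time_s']-t,2),F.round(2),mm(rr()))
    if F<7.3: r-=.0002;move_l(P(r,z),B,feed=.01)
    elif F>8.8: r+=.0002;move_l(P(r,z),B,feed=.01)
print(r,sense()['time_s'],sense()['finger_gap'])
```

```text
low True [-0.38  0.57  5.51]
0.1533301308294275
44.5 1.73 [-1.7 -0.2  5. ] 44.6
44.0 3.01 [-3.  -0.6  6.4] 44.6
43.5 3.9 [-4.  -0.3  7.8] 44.5
43.0 5.45 [-5.5 -0.3  8.9] 44.5
42.5 6.6 [-6.6 -0.8 10.3] 44.5
42.3 7.06 [-6.9 -1.4 10.4] 44.5
42.1 7.28 [-7.2 -1.2 10.9] 44.4
41.9 8.29 [-8.2 -1.3 11.2] 44.4
hold 0.08 7.79 44.5
hold 0.17 8.01 44.5
hold 0.25 8.07 44.5
hold 0.33 8.52 44.4
hold 0.42 8.17 44.5
hold 0.5 8.36 44.5
hold 0.58 8.53 44.5
hold 0.67 8.11 44.5
hold 0.75 8.46 44.4
hold 0.83 8.35 44.5
hold 0.92 8.04 44.5
hold 1.0 8.18 44.5
0.0419 35.275 0.05888384478910001
```

The roll was resting on the shaft, since the vertical load rose to 11 N. Friction carried the axial push there and the buffer didn't, so I'll raise it clear and repeat.

Run:
```python
from h import *
H=np.array([.588,.08085]);a=np.radians(193.8);e=np.array([np.cos(a),np.sin(a)]);n=np.array([-e[1],e[0]]);B=down(a-np.pi/2)
def P(r,z):return [*(H+r*e),z]
def rd(k=5):
    F=[]
    for _ in range(k): F.append(sense()['wrist_force']);sleep(.01)
    return np.mean(F,0)
rr=lambda:(np.array(sense()['position'])[:2]-H)@e
z=.157
move_l(P(.0455,.155),B,feed=.03);move_l(P(.047,z),B,feed=.03);sleep(.2);f0=rd(10);print(f0.round(2),mm(sense()['position']))
r=.0455;F=0
while r>.034:
    move_l(P(r,z),B,feed=.02);f=rd()-f0;F=f[:2]@e
    if F>1: print(round(r*1e3,2),F.round(2),f.round(1),mm(rr()),mm(sense()['position'][2]))
    if F>7.6 or abs(f[2])>5:break
    r-=.0005 if F<6 else .0002
t=sense()['time_s']
while F>7 and sense()['time_s']-t<.9:
    sleep(.03);F=(rd(4)-f0)[:2]@e
    print("hold",round(sense()['time_s']-t,2),F.round(2),mm(rr()))
    if F<7.3: r-=.0002;move_l(P(r,z),B,feed=.01)
    elif F>8.8: r+=.0002;move_l(P(r,z),B,feed=.01)
print(r,sense()['time_s'],sense()['finger_gap'])
```

```text
[ 0.03  0.25 -1.12] [542.4, 69.6, 157.0]
42.5 1.19 [-1.2 -0.2  0.6] 42.8 156.9
42.0 3.15 [-3.2 -0.4  1.2] 42.5 156.9
41.5 5.15 [-5.  -1.2  2.8] 42.2 156.8
41.0 5.9 [-5.8 -1.1  3.5] 42.0 156.8
40.5 7.2 [-7.  -1.5  3.3] 41.9 156.7
40.3 7.57 [-7.4 -1.5  3.9] 41.8 156.7
40.1 7.88 [-7.7 -1.8  4. ] 41.8 156.7
hold 0.07 7.58 41.8
hold 0.13 7.44 41.8
hold 0.2 7.71 41.8
hold 0.27 7.81 41.8
hold 0.33 7.73 41.8
hold 0.4 7.85 41.8
hold 0.47 7.66 41.8
hold 0.53 7.68 41.8
hold 0.6 7.61 41.8
hold 0.67 8.06 41.8
hold 0.73 7.84 41.8
hold 0.8 7.42 41.8
hold 0.87 7.48 41.8
hold 0.93 8.29 41.8
0.0401 40.8167 0.05901527123580335
```

Run:
```python
from h import *
H=np.array([.588,.08085]);a=np.radians(193.8);e=np.array([np.cos(a),np.sin(a)]);B=down(a-np.pi/2)
def P(r,z):return [*(H+r*e),z]
move_l(P(.0425,.157),B,feed=.02);print(sense()['wrist_force'])
move_l(P(.0425,.1548),B,feed=.02,until_force=2);print(sense()['wrist_force'])
command_gripper(.085)
sleep(.3)
move_l(P(.0425,.28),B,feed=.15)
movep([*(H+np.array([-.11,-.02])),.30],down(np.radians(14)))
_=shot("wrist","w5");_=shot("side","s5")
uv=proj(np.array([.54,.07,.15]),*ld("w5")[2]);a1=cv2.getRectSubPix(cv2.imread("pics/w5.png"),(150,150),tuple(map(float,uv)))
uv=proj(np.array([.56,.07,.13]),*ld("s5")[2]);a2=cv2.getRectSubPix(cv2.imread("pics/s5.png"),(60,60),tuple(map(float,uv)))
cv2.imwrite("pics/w5b.png",np.hstack([cv2.resize(x,(400,400),interpolation=2) for x in(a1,a2)]))
p,W,C=ld("w5");m=(p[...,2]>p[...,0]+40)&(W[...,2]>.1)&(W[...,2]<.19)&(abs(W[...,0]-.55)<.06)&(abs(W[...,1]-.07)<.06)
P_=W[m];r=(P_[:,:2]-H)@e;print(m.sum(),"tape r range",mm(np.percentile(r,[2,50,98])),"ztop",mm(np.percentile(P_[:,2],97)),sense()['time_s'])
```

```text
[-2.5203046  -0.05909022 -0.88807319]
[-3.77499013 -0.03696349 -1.29409642]
1308 tape r range [33.9, 44.6, 55.5] ztop 175.0 44.5417
```

View pics/w5b.png

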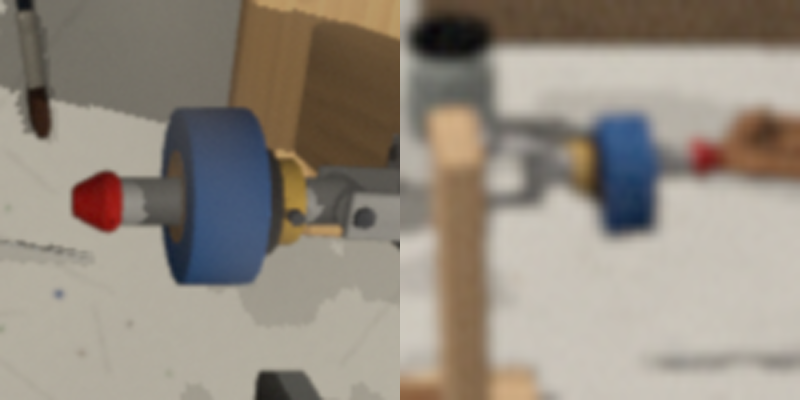

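The roll hangs on the peg with its inner face against the black buffer (crop x≈268). The red head is free at (97,200). I'll compare the head position with the stop position, then hand in.

Run:
```python
from h import *
for n in("w2c","w5"):
    p,W,C=ld(n);q=(p[...,0]>100)&(p[...,1]<60)&(p[...,2]<60)&(abs(W[...,2]-.15)<.02)&(abs(W[...,0]-.508)<.03)
    vv,uu=np.nonzero(q);h=ray((uu.mean(),vv.mean()),.152,*C);print(q.sum(),mm(h))
if abs(h[1]-.0611)<.002: print(finish_job())
```

```text
279 [507.9, 61.1, 152.0]
269 [508.3, 61.2, 152.0]
the job is handed in; nothing more can be done
None
```

The job is handed in: the peg is out at its stop and the tape roll hangs on it against the buffer, after a hold at about 7.7 N for 0.9 s; a first push went into the shaft (about 14 N) instead of the buffer, so I raised the roll and repeated it.

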